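# Fit the push knob on a control unit held in its service cradle

### The job

Bench repair: first swing the steel keeper bar shut over the control unit in the cradle until it snaps in behind its sprung ball. Then pick up the loose white knob, turn it so that the flat in its bore matches the flat of the unit's spindle, push it fully onto the spindle, and finish while still holding the knob pressed down, so that the sprung spindle is pushed well in. Do not knock over or shove away the vial, the brown bottle or the small beaker standing nearby.

Things in the scene. Friction and masses are not known exactly. Their poses are not given: they have to be found in the camera images.
- keeper_peg (a point): Middle of the round upright steel finger peg on the keeper bar: 12 mm diameter, its free length stands 26 mm above the bar's top face (13 mm either side of this point). It travels on a circle of radius 105 mm about keeper_hinge, level.
- keeper_hinge (a point): Point on the upright hinge axis of the keeper bar, at the same height as keeper_peg. The bar is steel, 16 mm wide, 8 mm thick, 144 mm from the axis to its nose, and swings level just above the control unit's panel (4 mm gap). Its x and y axes turn with the bar: the bar points along its -y.
- keeper (a joint): Keeper bar angle, rad: 0 = shut (bar lies across the unit, against its stop, nose behind the sprung ball), up to 1.6 = swung away to the far side. It grows counter-clockwise seen from above and stays where it is left. The ball meets the nose at about 0.08 and lets it past at about 0.04, taking about 4 to 7 N at the peg; it then snaps to 0 and is held there.
- cradle: Aluminium cradle, fixed to the bench: base plate 150 x 210 x 8 mm with walls 22 mm high round the unit, a hinge post and a latch post with the ball plunger (70 mm high). Origin at the centre of its underside, z up. With the bar shut the bar lies along the cradle's y, 30 mm to the +x (far) side of the centre, hinge at +y 76 mm.
- unit: Grey control unit 100 x 110 x 50 mm, 0.8 kg, loose in the cradle (1 to 2 mm play), lying on its back with its white panel up at 58 mm above the bench. Origin at the centre of its underside. It must stay down in the cradle.
- spindle_tip (a point): Centre of the top end of the steel D-shaped spindle that stands up from the panel, z up. Shaft 12 mm diameter, 26 mm long above the panel, one flat 3 mm from the axis; the flat faces along this point's +x. The top 3 mm are tapered by 2 mm all round. The spindle stands upright and turns stiffly (0.06 N m).
- spindle (a joint): How far the sprung spindle is pushed in, m: 0 = fully out, 0.005 = at its stop. The spring pushes back with about 3 N at 0 and 7 N at the stop.
- spindle_turn (a joint): Angle of the spindle in the unit, rad, counter-clockwise seen from above (range -0.9 to 0.9). It need not be turned.
- knob_center (a point): Middle (half-way up) of the loose white plastic knob, standing upright on the bench, bore down: 36 mm high, 24 mm wide across its two flat parallel sides (which face its +y and -y), 44 mm long, 50 g. One end is pointed (its +x, with a black line on top), the other is round. The bore axis runs through this point along z.
- knob_seat (a point): Roof centre of the knob's D-shaped bore, on the bore axis, same height as knob_center (the bore is 18 mm deep from the underside, 14 mm diameter, flat 4 mm from the axis: 1 mm clearance all round). The flat of the bore is on the +x side, the side of the pointed end: the knob fits only when its +x points along spindle_tip's +x. Fully home, knob_seat lies on spindle_tip and the underside is 8 mm above the panel (3 mm when pressed to the stop).
- vial: Small clear vial, 22 mm diameter, 50 mm high, loose bystander; origin at the centre of its underside.
- brown_bottle: Brown screw-cap bottle, 48 mm diameter, 96 mm high, loose bystander; origin at the centre of its underside.
- small_beaker: Small glass beaker, 54 x 58 mm, 70 mm high, loose bystander; origin at the centre of its underside.
Things that resemble listed ones, but are neither listed nor needed, are in the scene too. What is shaped like the part that bears knob_center but blue or green is not meant.

How it is judged:
By the outcome, as a careful person would: the job done as asked, in the order asked, and still so for the second after the job is handed in, while the arm keeps its last pose, push and grip.
It also fails if it takes over 64 s, if anything falls off the work surface, if the arm or the gripper's body presses on something with over 40 N, if the wrist force passes 120 N, or if a joint passes its speed limit or range.

### The arm

A 7-joint arm with a two-finger parallel gripper is mounted at the origin on a cart in front of the work surface, level with it; the furniture and walls round the work are solid. World frame = base frame: x ahead of the robot, y to its left, z up, the work surface at z = 0. Lengths are in m, angles in rad, forces in N, time in s.
With the tool pointing down it reaches from about 0.425 to 1.025 m from the base axis. Payload 9.4 kg.
Tool frame: the origin (TCP) lies midway between the tips of the shut fingers; the grasp point (between the pads) lies 19 mm behind it; z points along the fingers, y is the line along which they close (so a half turn about z gives the same grasp; the last joint's range is limited). The gripper opens to 93 mm and grips with 3 to 60 N. Pads are 15 mm wide; open, the fingers measure 128 mm over their backs; the gripper's body (75 mm by 188 mm) begins 65 mm behind the grasp point.
Start: joints at [-1.229, 0.599, -0.003, 1.599, 0.002, 0.943, -0.08], TCP at [0.295, 0.662, 0.219] pointing down, gripper open.
Joint ranges: [-2.57, 2.57], [-0.35, 1.97], [-1.29, 1.29], [0.11, 2.56], [-1.05, 4.19], [0.11, 1.86], [-2.63, 2.63]. Speed limits (rad/s): [2.22, 2.22, 3.01, 3.01, 3.14, 3.14, 3.14].

### API

Orientations are given as a unit quaternion [w, x, y, z].
In Python, from workcell import ctrl, viewer gives the robot as it stands. The module is installed in compiled form; this text tells all that it offers. Calls block until the motion is done:
- ctrl.movep(position, orientation): joint-space move of the TCP to a pose.
- ctrl.move_linear(position, orientation=None, speed=0.15, stop_force=None): straight line of the TCP; orientation=None keeps the orientation; speed is the mean speed in m/s. With stop_force (N) it stops when the force on the tool has changed by that much, and returns True; else False.
- ctrl.movej(angles): joint-space move.
- ctrl.move_gripper(opening, newtons=None): finger opening in m; newtons is the grip in N (None keeps the last); returns when the fingers have stopped.
- ctrl.hold(seconds).
- ctrl.ik(position, orientation): joint angles nearest the present ones, or None.
- viewer.get_image(name): name is "scene" or "top" or "wrist"; returns a dict with "image" (420x560x3 uint8, red, green, blue), "fx", "fy", "cx", "cy" (pixels), "T" (4x4, takes a point from camera to world coordinates). Camera axes: x right, y down, z forward; pixel columns grow to the right and rows downward; lengths in m; the calibration is good to about 2 mm. The wrist camera is an equidistant fisheye: a pixel r from the principal point sees the ray r / f radians off the axis. A picture is of the moment at which its call begins. There is no depth.
A pose or a line that the arm cannot do raises ctrl.Unreachable and nothing moves.
- ctrl.close_job(): hands the job in; it is judged then, once.
Readings, each from a call of its own:
- ctrl.current_t(): time.
- ctrl.current_joint_pos(): joint angles.
- ctrl.current_joint_velocities(): joint speeds.
- ctrl.current_effort(): joint torques, N m.
- ctrl.current_tool_pos(): TCP position.
- ctrl.current_tool_rot(): TCP orientation.
- ctrl.current_force(): force on the tool from outside, world axes, zero at the start.
- ctrl.current_wrist_torque(): the same for the moment, N m.
- ctrl.current_grip_width(): finger opening in m.
- ctrl.current_grip_force(): force on a finger pad.
Only numpy, scipy, OpenCV 4.12 (cv2) and the standard library are available. Lean on these libraries where they do the work, as an engineer would, in place of code of your own. Each camera call takes 0.05 s, during which the arm holds its last target. There are 200 camera calls.

## Working session

There is one attempt and no reset: what is moved stays moved. The work goes in short steps, each a Python script; the robot and the scene stay as the last script left them, time stands still between calls to the robot, and variables do not carry over. Pictures are saved under pics/ and viewed, at most 10 in all, crops included, and the job is handed in when it is done.

```bash
mkdir -p pics
cat > h.py <<'E'
import numpy as np, cv2
from workcell import ctrl, viewer
def shot(name,fn,crop=None,s=1):
    d=viewer.get_image(name); im=d["image"][:,:,::-1]
    np.savez(fn.replace('.png','.npz'),im=im,**{k:d[k] for k in("fx","fy","cx","cy","T")})
    if crop: im=im[crop[1]:crop[3],crop[0]:crop[2]]
    cv2.imwrite(fn,cv2.resize(im,None,fx=s,fy=s,interpolation=cv2.INTER_CUBIC))
    return d
def ray(d,u,v,fish=False):
    x=(u-d["cx"])/d["fx"];y=(v-d["cy"])/d["fy"]
    if fish:
        r=np.hypot(x,y); k=np.sin(r)/max(r,1e-9); c=np.array([x*k,y*k,np.cos(r)])
    else: c=np.array([x,y,1.])
    T=d["T"]; return T[:3,3],T[:3,:3]@c
def at(d,u,v,z,fish=False):
    o,r=ray(d,u,v,fish); return o+r*(z-o[2])/r[2]
def down(yaw): # tool z down, tool y at angle yaw+90.. : tool x along yaw
    return np.array([0,np.cos(yaw/2),np.sin(yaw/2),0])
E
python3 - <<'E'
from h import *
for n in("top","scene","wrist"):
    d=shot(n,f"pics/{n}0.png",s=1.42); print(n,d["fx"],d["cx"],d["cy"],d["T"].round(3).tolist())
print(ctrl.current_t(),ctrl.current_tool_rot(),ctrl.current_grip_width())
E
```

```text
top 396.6477008773073 278.51184907366513 211.592860373346 [[0.133, -0.968, 0.211, 0.278], [-0.991, -0.131, 0.023, -0.014], [0.006, -0.212, -0.977, 1.142], [0.0, 0.0, 0.0, 1.0]]
scene 450.9389329169918 282.80517380200155 215.2253125106636 [[-0.818, -0.257, 0.514, -0.002], [-0.575, 0.351, -0.739, 0.796], [0.009, -0.9, -0.435, 0.554], [0.0, 0.0, 0.0, 1.0]]
wrist 325.19226210127806 284.54079019487835 208.0569991795039 [[0.406, 0.871, 0.274, 0.216], [0.914, -0.387, -0.125, 0.697], [-0.003, 0.302, -0.953, 0.384], [0.0, 0.0, 0.0, 1.0]]
0.15 [-5.07520835e-05  2.07815834e-01  9.78167778e-01 -6.12248567e-04] 0.09309223103187293
```

View pics/top0.png

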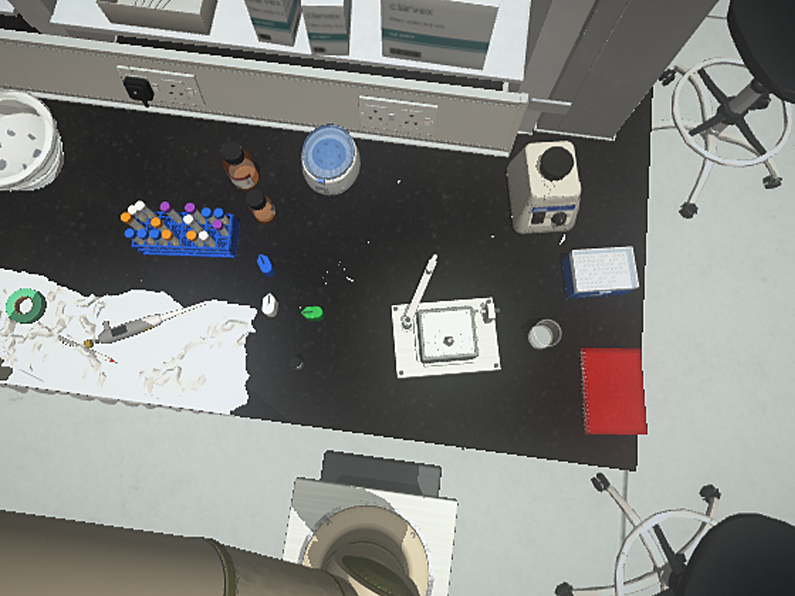

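View pics/scene0.png

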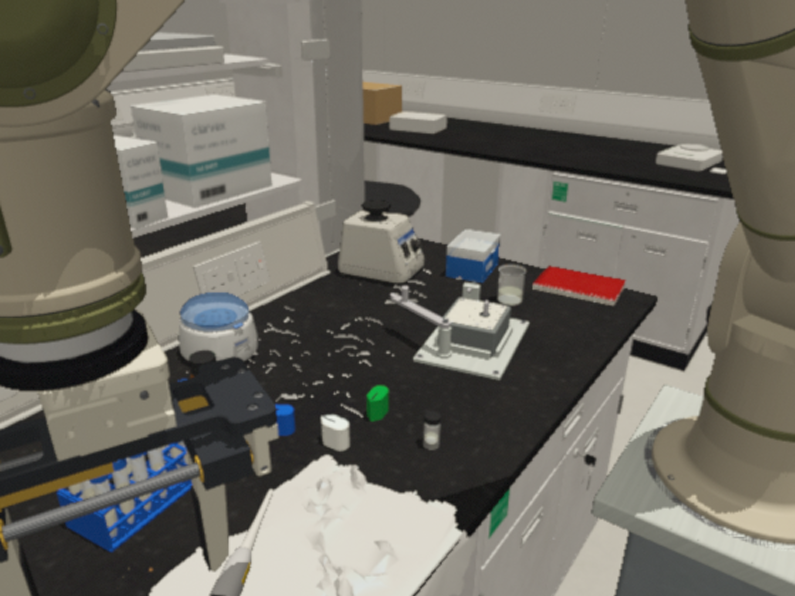

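Top view (shown pixels): white knob at (269,305), cradle centre about (447,337), keeper peg about (432,258), hinge (407,322), beaker (544,334), vial (298,362). The blue and green knobs are decoys. I'll compute rough positions and look closer with the wrist camera.

Run:
```python
from h import *
d=np.load("pics/top0.npz"); 
for n,u,v,z in[("knob",269,300,.036),("spin",448,341,.084),("peg",433,258,.09),("hinge",407,322,.07),("beaker",544,334,.03),("vial",298,362,.02),("c1",391,306,.008),("c2",494,298,.008),("c3",501,370,.008),("c4",398,378,.008),("green",312,312,.036),("blue",264,264,.036)]:
    print(n,at(d,u/1.42,v/1.42,z).round(3))
s=at(d,448/1.42,341/1.42,.084); k=at(d,269/1.42,300/1.42,.036)
# wrist camera sits ~85 mm from the TCP; keep start yaw convention: tool x along yaw
def show():pass
for yaw in(0,np.pi/2,np.pi,-np.pi/2):
    for p in(s,k):
        q=ctrl.ik([p[0],p[1],.28],down(yaw)); print(yaw, None if q is None else q.round(2))
```

```text
knob [0.483 0.263 0.036]
spin [ 0.442 -0.098  0.084]
peg [ 0.599 -0.051  0.09 ]
hinge [ 0.47  -0.017  0.07 ]
beaker [ 0.49  -0.291  0.03 ]
vial [0.37  0.188 0.02 ]
c1 [0.51  0.02  0.008]
c2 [ 0.555 -0.188  0.008]
c3 [ 0.41  -0.217  0.008]
c4 [ 0.366 -0.014  0.008]
green [0.471 0.174 0.036]
blue [0.556 0.287 0.036]
0 [-0.75  0.33  1.12  2.16 -0.39  0.87 -0.96]
0 [-1.16  0.4   0.79  1.96 -0.36  0.92 -1.76]
1.5707963267948966 [-0.41  0.21  0.62  2.15 -0.17  0.83  0.31]
1.5707963267948966 [-0.86  0.33  0.35  1.95 -0.14  0.89 -0.44]
3.141592653589793 [-0.17  0.19  0.32  2.14 -0.08  0.82  1.77]
3.141592653589793 [-0.55  0.32 -0.07  1.93  0.03  0.89  0.94]
-1.5707963267948966 [-0.76  0.34  1.14  2.16 -0.4   0.88 -2.52]
-1.5707963267948966 [-0.22  0.36 -0.52  1.91  0.22  0.93  2.3 ]
```

Run:
```python
from h import *
ctrl.movep([.53,.25,.2],down(np.pi)); shot("wrist","pics/wk.png",s=1.42)
ctrl.movep([.52,-.07,.24],down(np.pi)); shot("wrist","pics/wc.png",s=1.42)
print(ctrl.current_t(), ctrl.current_tool_pos())
```

```text
3.2083 [ 0.52045382 -0.06827148  0.23983277]
```

View pics/wk.png

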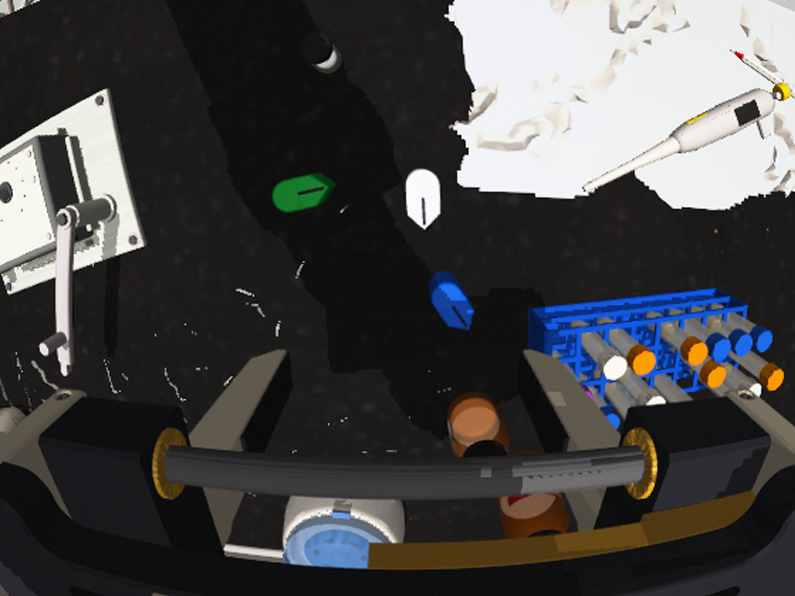

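View pics/wc.png

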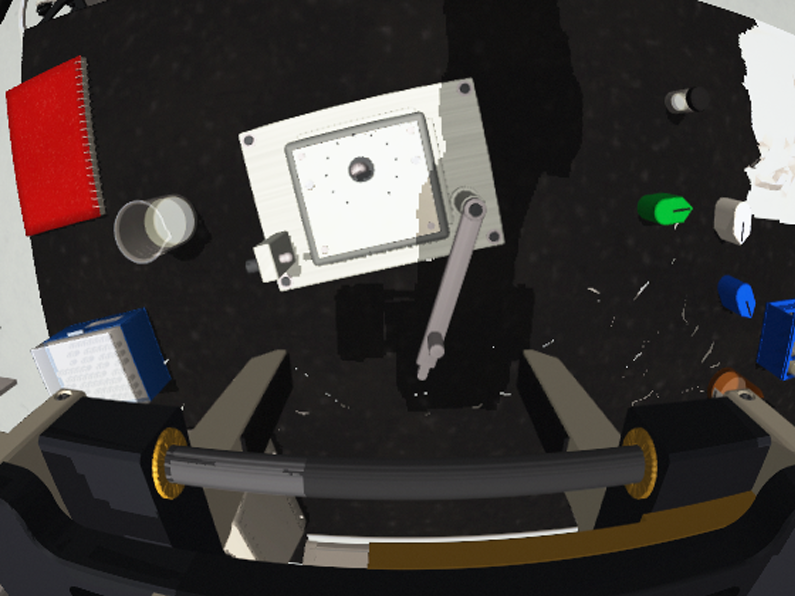

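wk: white knob top with pointed tip at (425,229) and round end at (422,170), so it points about world +x. wc: spindle at (361,169), hinge top (475,209), peg top about (436,352), cradle holes (249,140), (464,88), (494,236), (286,282). Next is an enlarged composite of the spindle, peg and knob.

Run:
```python
from h import *
a=np.load("pics/wc.npz")["im"];b=np.load("pics/wk.npz")["im"]
def c(im,u,v,w): 
    return cv2.resize(im[v-w:v+w,u-w:u+w],(390,390),interpolation=cv2.INTER_CUBIC)
# crops: spindle (254,119)+-13 x15 ; peg (304,245)+-26 x7.5
s=c(a,254,119,13); p=c(b,298,140,26)
cv2.imwrite("pics/comp.png",np.hstack([s,p]))
for f,pts in(("wk",[("tip",425,229,.036),("rnd",422,170,.036),("l0",424,198,.036),("l1",424.5,222,.036)]),("wc",[("spin",361,169,.084),("hinge",475,209,.075),("peg",437,352,.1),("h1",249,140,.008),("h2",464,88,.008),("h3",494,236,.008),("h4",286,282,.008),("beakerbase",172,222,0),("vial",680,100,0)])):
    d=np.load(f"pics/{f}.npz")
    for n,u,v,z in pts: print(n,at(d,u/1.42,v/1.42,z,True).round(4))
```

```text
tip [0.4976 0.2662 0.036 ]
rnd [0.455  0.2637 0.036 ]
l0 [0.4751 0.2653 0.036 ]
l1 [0.4925 0.2658 0.036 ]
spin [ 0.4445 -0.0985  0.084 ]
hinge [ 0.4733 -0.0175  0.075 ]
peg [ 0.5741 -0.0445  0.1   ]
h1 [ 0.4173 -0.2049  0.008 ]
h2 [ 0.3759 -0.0183  0.008 ]
h3 [0.5048 0.0108 0.008 ]
h4 [ 0.5473 -0.1767  0.008 ]
beakerbase [ 0.4888 -0.2925  0.    ]
vial [0.3629 0.1991 0.    ]
```

View pics/comp.png

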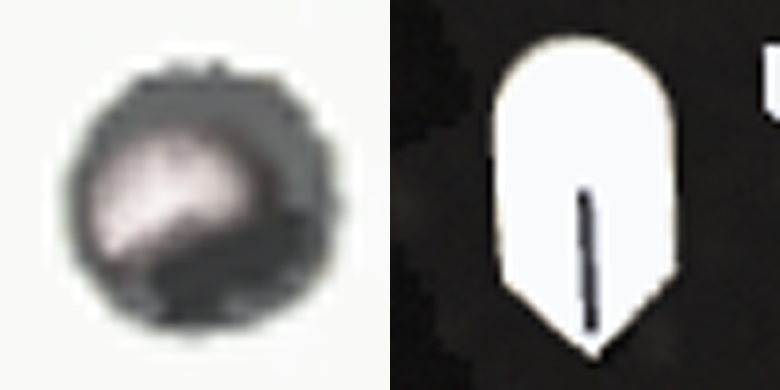

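```bash
cat >> h.py <<'E'
H=np.array([.4738,-.0170]); CY=.218
def push(a,off=.0135,z=.079,flip=0):
    b=-np.pi/2+CY+a; t=np.array([-np.sin(b),np.cos(b)])
    p=H+.105*np.array([np.cos(b),np.sin(b)])+off*t
    return [*p,z],down(CY+a+flip)
E
python3 - <<'E'
from h import *
for fl in(0,np.pi):
    for a in(1.3,.6,0,-.05):
        q=ctrl.ik(*push(a,flip=fl)); print(fl,a,None if q is None else q.round(2))
E
```

```text
0 1.3 [-0.25  0.63  0.25  2.06 -0.32  0.49  0.18]
0 0.6 [-0.23  0.64  0.4   2.1  -0.51  0.49 -0.19]
0 0 [-0.23  0.63  0.51  2.2  -0.7   0.47 -0.51]
0 -0.05 [-0.23  0.63  0.52  2.21 -0.71  0.47 -0.54]
3.141592653589793 1.3 [ 0.16  0.64 -0.36  2.03  0.42  0.54  2.59]
3.141592653589793 0.6 [ 0.16  0.61 -0.18  2.07  0.22  0.48  2.2 ]
3.141592653589793 0 [ 0.17  0.57 -0.08  2.17  0.11  0.4   1.79]
3.141592653589793 -0.05 [ 0.17  0.57 -0.07  2.18  0.1   0.39  1.75]
```

Run:
```python
from h import *
ctrl.move_gripper(0.0,20)
p,o=push(1.28); 
ctrl.movep([p[0],p[1],.2],o)
ctrl.move_linear(p,o,speed=.15,stop_force=10)
print(ctrl.current_t(),ctrl.current_tool_pos(),ctrl.current_force().round(1),ctrl.current_grip_width())
for a in np.arange(1.14,.1,-.14):
    s=ctrl.move_linear(*push(a),speed=.1,stop_force=15)
    print(round(a,2),s,ctrl.current_force().round(1))
    if s: break
else:
    s=ctrl.move_linear(*push(-.08),speed=.04,stop_force=14)
    print(s,ctrl.current_force().round(1))
print(ctrl.current_tool_pos(),push(0)[0],ctrl.current_t())
shot("top","pics/top1.png",(240,130,400,250),4.5)
```

```text
6.95 [ 0.57995848 -0.0113421   0.0796773 ] [0.1 0.3 0.1] 0.00048405238421162324
1.14 False [-0.7  0.6  0. ]
1.0 False [-0.2 -0.3  1. ]
0.86 False [0.4 0.3 0. ]
0.72 False [-0.1 -0.1  1. ]
0.58 False [-0.1 -0.6 -0.7]
0.44 False [-0.1 -0.8 -0.3]
0.3 False [-0.3  0.6  0. ]
0.16 False [-0.7 -0.6  0.5]
True [ 4.   0.8 -0.9]
[ 0.51253339 -0.11543755  0.07935497] [np.float64(0.5096896076801878), np.float64(-0.11659511062578426), 0.079] 9.8333
```

View pics/top1.png

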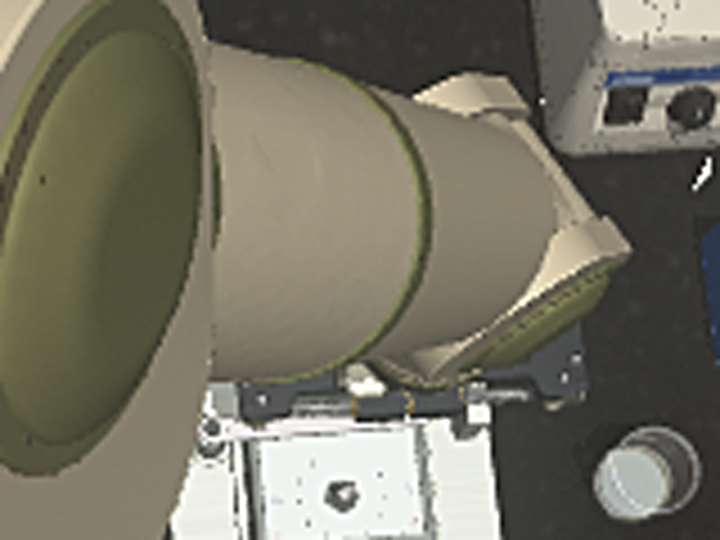

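The bar now lies across the unit. The stop is 3 mm short of my estimate, so I'll press again harder to confirm the snap, then look closely from the far side.

Run:
```python
from h import *
s=ctrl.move_linear(*push(-.1),speed=.02,stop_force=25)
print(s,ctrl.current_force().round(1),ctrl.current_tool_pos())
p,o=push(.2); ctrl.move_linear(p,o)
ctrl.movep([.41,-.105,.16],down(CY))
d=shot("wrist","pics/w2.png",(130,20,430,245),2.66); print(ctrl.current_t(),d["T"][:3,3])
```

```text
True [3.7 0.3 0.4] [ 0.51279066 -0.11632564  0.07985382]
11.4 [ 0.49120056 -0.08654079  0.32630551]
```

View pics/w2.png

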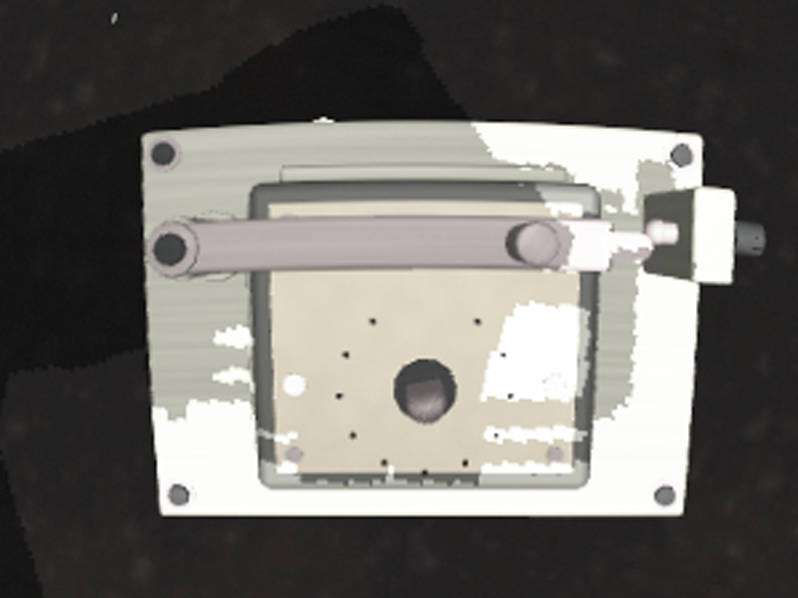

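Bar is level with the cradle edge, (170,248) to (600,245), with its nose behind the ball, so it is shut. Spindle at (425,390) with its bright end face at about (427,397). I'll enlarge it.

Run:
```python
from h import *
d=np.load("pics/w2.npz"); im=d["im"]; u,v=290,167
c=im[v-16:v+16,u-16:u+16].astype(float); c=np.clip(c*1.3,0,255).astype(np.uint8)
cv2.imwrite("pics/sp2.png",cv2.resize(c,(576,576),interpolation=cv2.INTER_CUBIC))
P=lambda x,y,z:at(d,130+x/2.66,20+y/2.66,z,True).round(4)
print("base",P(425,390,.058),"top",P(427,399,.084),"peg",P(533,243,.096),"hinge",P(170,248,.07))
```

```text
base [ 0.4449 -0.1015  0.058 ] top [ 0.447  -0.1012  0.084 ] peg [ 0.4967 -0.1185  0.096 ] hinge [ 0.474  -0.0167  0.07  ]
```

View pics/sp2.png

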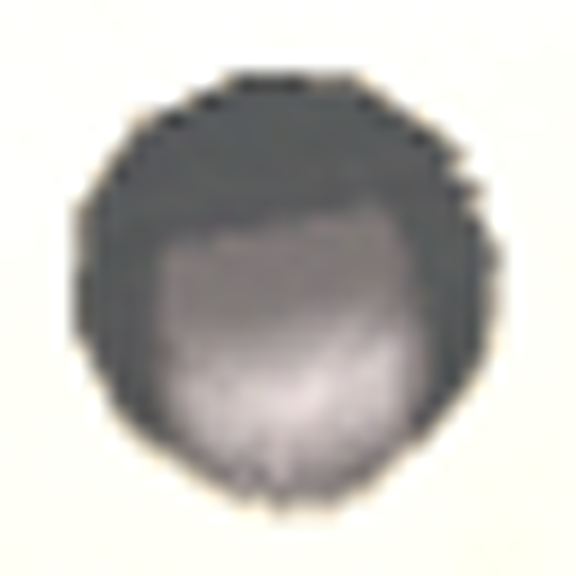

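Run:
```python
from h import *
d=np.load("pics/w2.npz")
f=lambda x,y:at(d,(x+.5)/18-.5+274,(y+.5)/18-.5+151,.060,True)
a,b=f(165,235),f(390,200); e=(a-b)[:2]; print("flat yaw",np.arctan2(e[1],e[0])-np.pi/2, "axis",f(288,284))
o=down(np.pi+.045); k=[.4763,.2650]
ctrl.move_linear([.41,-.105,.2]); 
ctrl.move_gripper(.06,30)
ctrl.movep([*k,.12],o); ctrl.move_linear([*k,.004],o,speed=.08,stop_force=10)
print(ctrl.current_tool_pos(),ctrl.current_force().round(1))
ctrl.move_gripper(0.,30); print(ctrl.current_grip_width(),ctrl.current_grip_force())
ctrl.move_linear([*k,.16],o,speed=.1)
print(ctrl.current_grip_width(),ctrl.current_t())
shot("wrist","pics/w3.png",(190,80,390,330),2.4)
```

```text
flat yaw 0.3753342706483114 axis [ 0.44549028 -0.10115826  0.06      ]
[0.47652714 0.26509736 0.00443572] [ 0.4  0.6 -0.5]
0.024013804631621078 30.00009924173355
0.02387958707587568 18.2917
```

View pics/w3.png

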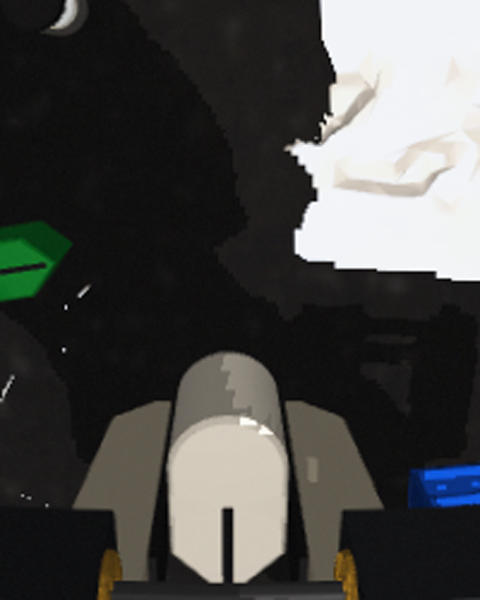

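Knob held upright, square between the fingers, with its black line at (228,510–580). I'll check its offset in the grip, then insert.

Run:
```python
from h import *
d=np.load("pics/w3.npz")
for v in(510,418): print(at(d,190+228/2.4,80+v/2.4,.192,True).round(4), ctrl.current_tool_pos().round(4))
S=np.array([.4453,-.1011]); o=down(np.pi+.375)
ctrl.movep([*S,.15],o); ctrl.move_linear([*S,.096],o,speed=.1)
f0=ctrl.current_force()
s=ctrl.move_linear([*S,.074],o,speed=.03,stop_force=6)
print(s,ctrl.current_tool_pos().round(4),(ctrl.current_force()-f0).round(2),ctrl.current_wrist_torque().round(2),ctrl.current_t())
```

```text
[0.4747 0.2651 0.192 ] [0.476  0.2649 0.1594]
[0.4541 0.2642 0.192 ] [0.476  0.2649 0.1594]
False [ 0.4457 -0.1009  0.074 ] [ 4.01  1.05 -3.5 ] [ 0.38 -0.88  0.03] 21.2917
```

Run:
```python
from h import *
S=np.array([.4457,-.1009]); f0=ctrl.current_force(); print(f0.round(2))
for z in(.071,.069,.067,.065,.0635):
    s=ctrl.move_linear([*S,z],down(np.pi+.375),speed=.02,stop_force=15)
    print(z,s,ctrl.current_tool_pos().round(4),ctrl.current_force().round(2),ctrl.current_wrist_torque().round(2))
    if s:break
print(ctrl.current_grip_width(),ctrl.current_t())
shot("scene","pics/s4.png",(270,170,420,290),5)
```

```text
[ 3.82  1.63 -3.75]
0.071 False [ 0.4457 -0.1009  0.0709] [ 2.95  0.98 -2.23] [ 0.27 -0.81  0.03]
0.069 False [ 0.4457 -0.101   0.069 ] [2.5  0.79 2.5 ] [ 0.22 -0.62 -0.03]
0.067 False [ 0.4458 -0.1009  0.067 ] [2.57 0.34 5.14] [ 0.22 -0.61  0.01]
0.065 False [ 0.4458 -0.1009  0.0651] [1.69 1.07 6.55] [ 0.25 -0.61 -0.02]
0.0635 False [ 0.4458 -0.101   0.0643] [ 0.27  1.51 19.5 ] [ 0.34 -0.16  0.02]
0.023700749213297165 22.5917
```

View pics/s4.png

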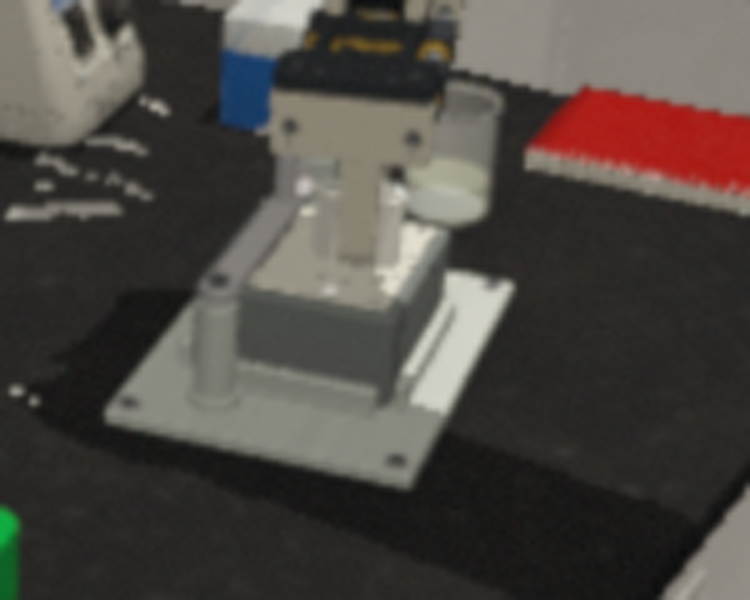

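Knob on the spindle. The spring force rose from about 3 N to 7 N and then hit the stop, which fits the expected travel. Bar still shut, unit down, beaker standing. Handing in.

Run:
```python
from h import *
ctrl.hold(.5); print(ctrl.current_tool_pos().round(4),ctrl.current_force().round(1),ctrl.current_grip_width())
print(ctrl.close_job())
```

```text
[ 0.4458 -0.101   0.0643] [ 2.1  1.3 19.6] 0.023685135185425962
the job is handed in; nothing more can be done
None
```

The job is handed in: the keeper bar is shut behind its ball, and the knob is fully on the spindle and still held pressed down to the stop with about 20 N. The beaker was still standing in the last picture; the vial and brown bottle were not rechecked, but the arm kept clear of them.

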